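# Jar to the pedal bin, sticky lid to the spoon rest

## Task

Throw away the empty preserve jar. Open the small steel bin with its pedal, pressing it right down so that the lid stays up by itself when you let go; lift the jar's loose metal lid off and lay it flat, top up, in the spoon rest, and lower the bare jar into the bin without dropping it. Then push the bin's lid shut, and leave everything else standing where it is.

Things in the scene. Friction and masses are not known exactly. Their poses are not given: they have to be found in the camera images.
- bin: Round pedal bin of brushed steel with black plinth, fixed to the worktop: outer diameter 146 mm, inner 134 mm, rim at z = 140 mm, inner floor at z = 30 mm. Origin: centre of its underside. Its -x points to the front (pedal side), +x to the back, where a black spine carries the lid hinge (hinge line along y at x = +76 mm, z = 140 mm).
- bin_pedal (a joint): Angle of the pedal: 0 released (spring returns it), 0.21 pressed down to its stop. The pad sinks about 20 mm; it takes about 8 to 18 N. The pedal turns about a line along the bin's y at x = -20 mm, z = 22 mm in the bin's frame.
- pedal_pad (a point): Centre of the top of the pedal pad, a ribbed plate 40 mm (front to back) by 50 mm that sticks out at the bin's foot: 116 mm in front of the bin's axis, 38 mm above the worktop when released, 18 mm at the stop.
- bin_lid (a joint): Angle of the bin's lid: 0 shut, 1.92 fully back. Pedal at its stop lifts it to about 1.78, where it tips over past upright and stays at 1.92 leaning back; let go sooner it falls shut. Pushed forward past upright (below about 1.4) it falls shut by itself, softly.
- lid_top (a point): Point on the rim of the bin's lid farthest from its hinge, at mid thickness. The lid is a round steel plate, 147 mm across and up to 14 mm thick, 148 mm from hinge line to this point; fully back this point is about 281 mm above the worktop and 45 mm behind the hinge line.
- bin_mouth (a point): Centre of the bin's mouth, at rim height.
- jar: Empty clear glass preserve jar with a plain paper band: 48 mm in diameter up to z = 57 mm, then a neck 37 mm in diameter up to z = 78 mm. Origin: centre of its underside; z up its axis. Mass about 0.12 kg.
- jar_lid: Plain bright metal lid lying loose over the jar's neck (not screwed): 45 mm in diameter, 16 mm high, 3 mm thick on top, open underneath. Origin: centre of its open underside, which is 65 mm above the jar's underside at the start; z up, towards its closed top.
- spoon_rest: Glazed blue-grey leaf-shaped spoon rest lying loose on the worktop: 80 mm (x) by 124 mm (y), rim 16 mm high, hollow well about 5 mm above the worktop. Origin: centre of its underside.
- rest_well (a point): Middle of the spoon rest's well, 6 mm above the worktop.
- spice_jar: Bystander: closed spice jar with a green lid, 46 mm in diameter, 106 mm high. Origin: centre of its underside.
- honey_jar: Bystander: full honey jar with a wide red lid, 65 mm in diameter, 100 mm high. Origin: centre of its underside.
- garlic: Bystander: garlic bulb, 60 mm across, 58 mm high. Origin: centre of its underside.
- lemon: Bystander: lemon lying on its side, 71 x 53 x 51 mm. Origin: centre of its underside.
- teaspoon: Bystander: steel teaspoon, 138 mm long, lying at the back. Origin: centre of its underside.

How it is judged:
By the outcome, as a careful person would: the job done as asked, in the order asked, and still so for the second after the job is handed in, with the robot touching nothing.
It also fails if it takes over 72 s, if anything falls off the work surface, if the arm or the gripper's body presses on something with over 40 N, if the wrist force passes 120 N, or if a joint passes its speed limit or range.

## Robot

A 6-joint arm with a two-finger parallel gripper is mounted at the origin on a cart in front of the work surface, level with it; the furniture and walls round the work are solid. World frame = base frame: x ahead of the robot, y to its left, z up, the work surface at z = 0. Lengths are in mm, angles in rad, forces in N, time in s.
With the tool pointing down it reaches from about 300 to 750 mm from the base axis. Payload 8.5 kg.
Tool frame: the origin (TCP) lies midway between the tips of the shut fingers; the grasp point (between the pads) lies 19 mm behind it; x points along the fingers, z is the direction in which the jaws open and shut, and the axes are right-handed (so a half turn about x gives the same grasp; the last joint's range is limited). The gripper opens to 85 mm and grips with 20 to 120 N. Pads are 22 mm wide; open, the fingers measure 114 mm over their backs; the gripper's body (76 mm by 85 mm) begins 54 mm behind the grasp point. The pads swing forward as they close: fully open they stand 13 mm farther back than shut.
Start: joints at [1.096, 0.381, 1.297, -0, 1.464, -0.215], TCP at [141.28, 531.526, 231.322] pointing down, gripper open.
Joint ranges: [-3.11, 3.11], [-0.89, 2.33], [0.22, 2.48], [-1.42, 4.56], [0.17, 2.85], [-2.88, 2.88]. Speed limits (rad/s): [2.39, 2.39, 3.14, 3.14, 3.14, 3.14].

## Interface

Orientations are given as a 3x3 rotation matrix whose columns are the frame's x, y, z axes.
In Python, from rig import robot, viewer gives the robot as it stands.
- The arm moves only by the tool move_arm, never from a script. Its argument "commands" is text: rows parted by semicolons, each of 7 numbers parted by spaces: the closure, from 0 (fully open) to 1 (shut), then the shift along the tool's x, y, z in cm, then the turn, a rotation vector about the tool's x, y, z in rad. A call has 1 to 12 rows; each row is the pose to reach, as a shift and turn from the pose commanded when the call began, along the tool's axes at that moment; what a row does not reach only later rows make up. A row lasts 1/10 s, in which the tool goes at most 50 mm and 8.59 degrees, less where a joint would pass 70% of its speed; a pose out of reach is approached as far as the arm can. A call with a gripper value outside its range is refused whole. The fingers move at their own pace and stop on an object; the grip force is fixed at half the most. Time passes only in rows, so rows that repeat a pose let the fingers close. It gives the time, the measured TCP pose, the force and the opening at its end, in the units of the state.
- robot.get_obs(): the state, without advancing time (a new reading comes with each control period).
- viewer.capture(name): name is "scene" or "top" or "wrist"; returns (picture, depth): 420x560x3 uint8, red, green, blue; 420x560 float32, mm along the optical axis (not along the pixel's ray), 0 where there is no reading.
- viewer.camera_info(name): a dict with "intrinsics" (3x3 intrinsics, pixels), "extrinsics" (4x4, takes a point from camera to world coordinates); the wrist camera has in their place "mount" (4x4, takes a point from camera to tool coordinates, whose origin is the TCP and whose axes are the tool frame's). Camera axes: x right, y up, looking along -z (the intrinsics and any distortion apply to the point x, -y, -z); pixel columns grow to the right and rows downward; lengths in mm; the calibration is good to about 2 mm. A picture is of the moment at which its call begins: read the wrist's pose just before it. camera_info takes no time and is no camera call.
- robot.close_job(): hands the job in, once; it reports no verdict.
The state is a dict: "time_s": time; "joints": joint angles; "qvel": joint speeds; "effort": joint torques, N m; "tool_pos": TCP position; "tool_rot": TCP orientation; "wrist_force": force on the tool from outside, world axes, zero at the start; "wrist_torque": the same for the moment, N m; "grip_width": opening from 0.0 (shut) to 1.0 (fully open).
Only numpy, scipy, OpenCV 4.12 (cv2) and the standard library are available. Lean on these libraries where they do the work, as an engineer would, in place of code of your own. Each camera call takes 0.05 s, during which the arm holds its last target. There are 200 camera calls.

## Working session

There is one attempt and no reset: what is moved stays moved. The work goes in short steps, Python scripts to look and compute and a tool call to move; the robot and the scene stay as the last step left them, time stands still between calls to the robot, and variables do not carry over. Pictures are saved under pics/ and viewed, about 8 in all and at most 12, crops included, and the job is handed in when it is done.

Besides the shell and the picture viewer there is one more tool, called after "Call:" as name(argument=value, ...) on one line, values as JSON. move_arm: Moves the arm, as the interface text tells. Its arguments: {"type":"object","properties":{"commands":{"type":"string"}},"required":["commands"]}

```bash
ls; mkdir -p pics
cat > h.py <<'E'
import numpy as np, cv2
from rig import robot, viewer
def cap(name):
    o=robot.get_obs(); im,d=viewer.capture(name); i=viewer.camera_info(name)
    K=np.array(i["intrinsics"])
    if "extrinsics" in i: T=np.array(i["extrinsics"])
    else:
        W=np.eye(4); W[:3,:3]=np.array(o["tool_rot"]); W[:3,3]=o["tool_pos"]; T=W@np.array(i["mount"])
    return im,d,K,T,i
def cloud(d,K,T):
    v,u=np.mgrid[:d.shape[0],:d.shape[1]]
    P=np.stack([(u-K[0,2])/K[0,0]*d,-(v-K[1,2])/K[1,1]*d,-d],-1)
    P=P@T[:3,:3].T+T[:3,3]; P[d==0]=np.nan; return P
def save(n,im): cv2.imwrite("pics/"+n+".png",im[...,::-1])
E
python3 - <<'E'
from h import *
o=robot.get_obs(); print(o["time_s"],o["tool_pos"],np.round(o["tool_rot"],3).tolist(),o["grip_width"])
ims=[]
for n in("scene","top"):
    im,d,K,T,i=cap(n); P=cloud(d,K,T); np.save(n+".npy",P); np.save(n+"_im.npy",im); save(n+"0",im); print(n,[k for k in i],T.round(2).tolist(),K.tolist(),{k:v for k,v in i.items() if 'dist' in k})
E
```

```text
pics
0.0 [141.12620027 531.27287817 230.69073516] [[-0.001, -0.966, 0.257], [-0.001, 0.257, 0.966], [-1.0, 0.0, -0.001]] 1.0025681276071288
scene ['intrinsics', 'extrinsics'] [[0.5, 0.55, -0.67, -161.85], [-0.87, 0.33, -0.38, -394.31], [0.01, 0.77, 0.64, 728.55], [0.0, 0.0, 0.0, 1.0]] [[390.6641866643916, 0.0, 281.607395128997], [0.0, 390.6641866643916, 208.14528044712077], [0.0, 0.0, 1.0]] {}
top ['intrinsics', 'extrinsics'] [[0.03, 0.99, -0.17, 305.82], [-1.0, 0.03, 0.02, -7.01], [0.03, 0.17, 0.99, 1145.19], [0.0, 0.0, 0.0, 1.0]] [[415.8275386800737, 0.0, 281.4932589204732], [0.0, 415.8275386800737, 210.79600095834164], [0.0, 0.0, 1.0]] {}
```

View pics/scene0.png

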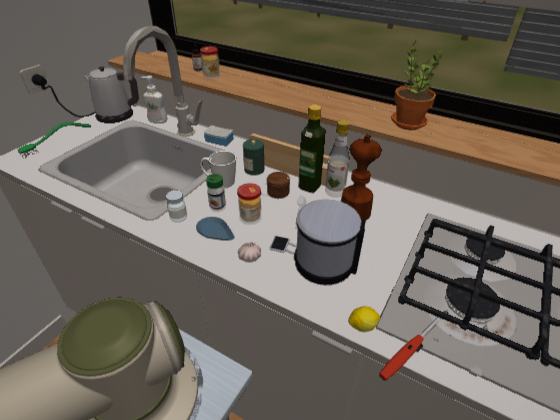

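View pics/top0.png

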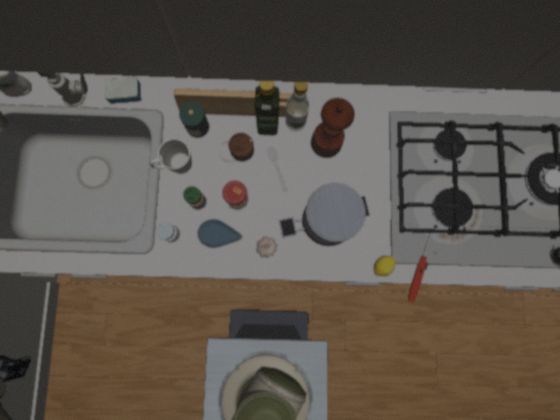

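The top view shows the bin at (335,212) with its pedal at (288,227), so it faces image-left. The jar is at (167,232), the spoon rest at (217,233), spice at (193,197), honey at (235,193), garlic at (266,247), lemon at (385,265) and the teaspoon at (278,170).

Run:
```python
from h import *
for n,pts in (("top",dict(bin=(335,212),pedal=(288,227),spine=(364,207),jar=(167,232),rest=(213,233),resttip=(238,237),spice=(193,197),honey=(235,193),garlic=(266,247),lemon=(385,265),spoon=(278,170),mortar=(241,146),pepper=(329,137),mug=(175,157))),("scene",dict(pedal=(280,243),jar=(176,197),bin=(328,220)))):
    P=np.load(n+".npy")
    for k,(u,v) in pts.items(): print(n,k,P[v,u].round(0))
P=np.concatenate([np.load(n+".npy").reshape(-1,3) for n in("top","scene")])
P=P[np.isfinite(P).all(1)]
def sel(c,r,z0,z1):
    m=(np.hypot(P[:,0]-c[0],P[:,1]-c[1])<r)&(P[:,2]>z0)&(P[:,2]<z1); return P[m]
T=np.load("top.npy"); S=np.load("scene.npy")
def fit(q):
    c=q[:,:2].mean(0); return cv2.minEnclosingCircle(q[:,:2].astype(np.float32)),np.median(q,0).round(1)
for nm,A in(("top",T),("scene",S)):
    A=A.reshape(-1,3);A=A[np.isfinite(A).all(1)]
    for k,uv,r,z in(("jar",(167,232),45,(70,95)),("bin",(335,212),110,(135,160)),("pedal",(288,227),45,(28,50)),("rest",(215,233),80,(8,30)),("spice",(193,197),40,(95,115)),("honey",(235,193),45,(92,110)),("garlic",(266,247),45,(10,70))):
        c=T[uv[1],uv[0]]; m=(np.hypot(*(A[:,:2]-c[:2]).T)<r)&(A[:,2]>z[0])&(A[:,2]<z[1])
        q=A[m]
        if len(q)>3: print(nm,k,len(q),fit(q),np.array(cv2.minAreaRect(q[:,:2].astype(np.float32))[0:2]).round(0).tolist())
im=np.load("top_im.npy"); c=im[100:280,140:420]; save("c1",cv2.resize(c,None,fx=2.8,fy=2.8,interpolation=2))
```

```text
top bin [ 473. -157.  157.]
top pedal [449. -49.  37.]
top spine [ 490. -230.  147.]
top jar [421. 263.  78.]
top rest [430. 156.   2.]
top resttip [420.  86.  11.]
top spice [509. 196. 107.]
top honey [524.  91. 101.]
top garlic [393.   8.  45.]
top lemon [ 355. -306.   52.]
top spoon [613. -17.  10.]
top mortar [662.  85.  62.]
top pepper [ 684. -149.   98.]
top mug [640. 273.  11.]
scene pedal [447. -47.  37.]
scene jar [417. 259.  81.]
scene bin [ 460. -162.  156.]
top jar 248 (((425.4613952636719, 269.0006103515625), 22.290193557739258), array([425. , 268.3,  81.1])) [[425.0, 269.0], [41.0, 43.0]]
top bin 2843 (((477.5101318359375, -164.6404571533203), 78.4796142578125), array([ 475.6, -159.6,  152.2])) [[477.0, -159.0], [146.0, 146.0]]
top pedal 306 (((451.81707763671875, -57.01987838745117), 36.385005950927734), array([450.1, -48.9,  37. ])) [[453.0, -60.0], [50.0, 66.0]]
top rest 335 (((454.1493835449219, 137.07876586914062), 70.28911590576172), array([431.1, 146.1,  12.7])) [[431.0, 153.0], [140.0, 84.0]]
top spice 254 (((516.9454345703125, 202.1037139892578), 23.05375480651
[... 615 characters left out ...]
0]]
scene pedal 262 (((446.564208984375, -54.737396240234375), 36.153961181640625), array([442.7, -49.7,  37.1])) [[447.0, -56.0], [51.0, 65.0]]
scene rest 293 (((453.65899658203125, 140.26426696777344), 71.65775299072266), array([445.3, 162.6,  13. ])) [[449.0, 148.0], [124.0, 115.0]]
scene spice 167 (((512.948974609375, 203.7749481201172), 23.994056701660156), array([509.2, 199.2, 104.8])) [[512.0, 202.0], [45.0, 45.0]]
scene honey 311 (((524.1102905273438, 94.951904296875), 33.06730651855469), array([521.2,  93.5,  98.4])) [[524.0, 95.0], [62.0, 64.0]]
scene garlic 363 (((390.47381591796875, 7.914220333099365), 29.89032554626465), array([381.9,   1.8,  34.9])) [[388.0, 8.0], [47.0, 55.0]]
```

View pics/c1.png

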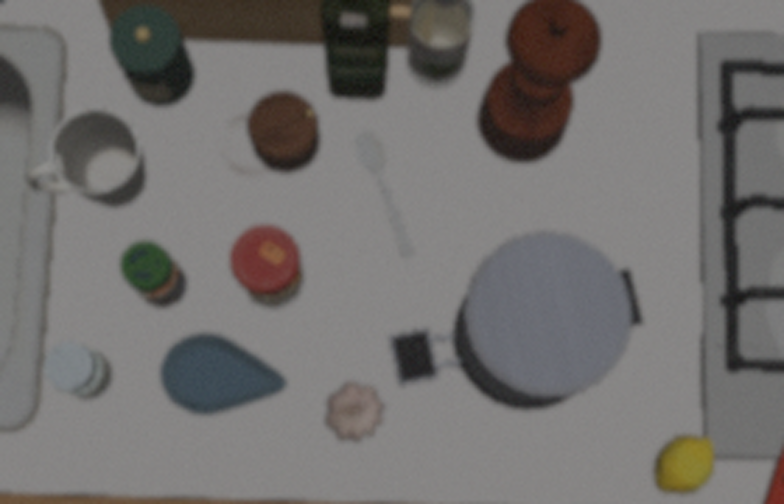

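```bash
cat >> h.py <<'E'
from scipy.spatial.transform import Rotation as Ro
F=np.array([-0.224,0.975,0.])   # bin front direction
BIN=np.array([474,-159,0.])
def rot(x,z):   # tool x along x, jaws roughly along z
    x=np.array(x,float)/np.linalg.norm(x); z=np.array(z,float); z-=x*(x@z); z/=np.linalg.norm(z)
    return np.stack([x,np.cross(z,x),z],1)
def goal(pos,R):
    o=robot.get_obs(); A=np.array(o["tool_rot"]); 
    for s in (1,-1):
        Rg=R@np.diag([1,s,s]); rv=Ro.from_matrix(A.T@Rg).as_rotvec()
        if np.linalg.norm(rv)<1.8: break
    print("shift cm",(A.T@(np.array(pos)-o["tool_pos"])/10).round(2),"rv",rv.round(3))
E
python3 - <<'E'
from h import *
print(viewer.camera_info("wrist")["mount"])
t=np.radians(20)
R=rot([*(-F[:2]*np.sin(t)),-np.cos(t)],F)
goal([447,-42,200],R); print(R.round(3).tolist())
E
```

```text
[[-9.46597702e-04  2.91007482e-01 -9.56720309e-01 -1.43243547e+02]
 [ 2.25253399e-04  9.56720775e-01  2.91007401e-01  7.34752038e+01]
 [ 9.99999527e-01  5.99624350e-05 -9.71180112e-04 -9.53367654e-01]
 [ 0.00000000e+00  0.00000000e+00  0.00000000e+00  1.00000000e+00]]
shift cm [  3.13 -44.29 -47.55] rv [-0.481  0.341 -0.085]
[[0.077, -0.975, -0.21], [-0.333, -0.224, 0.916], [-0.94, 0.0, -0.342]]
```

Call:
move_arm(commands="1 3.1 -44.3 -47.5 -0.48 0.34 -0.085;1 3.1 -44.3 -47.5 -0.48 0.34 -0.085;1 3.1 -44.3 -47.5 -0.48 0.34 -0.085;1 3.1 -44.3 -47.5 -0.48 0.34 -0.085;1 3.1 -44.3 -47.5 -0.48 0.34 -0.085;1 3.1 -44.3 -47.5 -0.48 0.34 -0.085;1 3.1 -44.3 -47.5 -0.48 0.34 -0.085;1 3.1 -44.3 -47.5 -0.48 0.34 -0.085;1 3.1 -44.3 -47.5 -0.48 0.34 -0.085;1 3.1 -44.3 -47.5 -0.48 0.34 -0.085;1 3.1 -44.3 -47.5 -0.48 0.34 -0.085;1 3.1 -44.3 -47.5 -0.48 0.34 -0.085")

```text
time_s: 1.3
tool_pos: [424.1, 0.9, 202.6]
tool_rot: [[0.077, -0.975, -0.21], [-0.331, -0.223, 0.917], [-0.94, -0.001, -0.34]]
wrist_force: [2.1, 1.1, -0.3]
grip_width: -0.0
```

Run:
```python
from h import *
t=np.radians(20)
R=rot([*(-F[:2]*np.sin(t)),-np.cos(t)],F)
goal([447,-42,60],R); print(robot.get_obs()["joints"])
```

```text
shift cm [15.01 -1.26  0.44] rv [-0.001  0.002  0.   ]
[-0.07805765  0.18613421  1.72154024 -0.36316045  1.15125639 -1.73827385]
```

Call:
move_arm(commands="1 9 -1.2 -2 0 0 0;1 9 -1.2 -2 0 0 0;1 9 -1.2 -2 0 0 0;1 9 -1.2 -2 0 0 0")

```text
time_s: 1.7
tool_pos: [446.2, -42.5, 124.9]
tool_rot: [[0.075, -0.975, -0.209], [-0.331, -0.223, 0.917], [-0.941, 0.001, -0.34]]
wrist_force: [0.2, 0.1, 0.8]
grip_width: -0.003
```

Run:
```python
from h import *
t=np.radians(20)
R=rot([*(-F[:2]*np.sin(t)),-np.cos(t)],F)
o=robot.get_obs(); print(o["tool_pos"]); goal([447,-42,50],R);goal([447,-42,15],R)
im,d,K,T,i=cap("wrist"); P=cloud(d,K,T); save("w1",im)
m=np.isfinite(P).all(-1)&(abs(P[...,2]-37)<6)&(np.hypot(P[...,0]-448,P[...,1]+46)<45)
q=P[m]; print(len(q),np.median(q,0), cv2.minAreaRect(q[:,:2].astype(np.float32)) if len(q)>3 else 0)
```

```text
[446.24048982 -42.50210737 124.85256947]
shift cm [ 7.03 -0.09  2.57] rv [-0.001  0.003 -0.001]
shift cm [10.32 -0.09  3.76] rv [-0.001  0.003 -0.001]
3947 [445.82185779 -44.61203213  38.47004128] ((451.5148010253906, -57.59869384765625), (50.277130126953125, 65.7212142944336), 13.621597290039062)
```

View pics/w1.png

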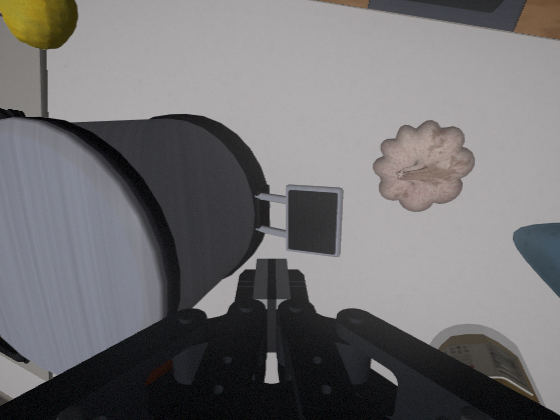

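The wrist picture shows the pad at (314,220) by the bin's foot, with the garlic at (425,165) clear of it. Pressing now.

Call:
move_arm(commands="1 5 0 1.8 0 0 0;1 8 0 2.9 0 0 0;1 8.6 0 3.1 0 0 0;1 9.2 0 3.35 0 0 0;1 9.7 0 3.55 0 0 0;1 10 0 3.65 0 0 0;1 10.2 0 3.7 0 0 0;1 10.2 0 3.7 0 0 0;1 10.2 0 3.7 0 0 0;1 10.2 0 3.7 0 0 0")

```text
time_s: 2.75
tool_pos: [447.0, -41.3, 17.8]
tool_rot: [[0.08, -0.974, -0.21], [-0.331, -0.225, 0.916], [-0.94, -0.003, -0.341]]
wrist_force: [-2.4, 6.2, 5.7]
grip_width: 0.004
```

Run:
```python
from h import *
im,d,K,T,i=cap("scene"); save("s1",im[150:400,200:450].repeat(2,0).repeat(2,1))
P=cloud(d,K,T); m=np.isfinite(P).all(-1)&(P[...,0]>400)&(P[...,0]<560)&(P[...,1]<-160)&(P[...,1]>-330)&(P[...,2]>165)
print(P[m].min(0),P[m].max(0),m.sum())
```

```text
[ 425.62563673 -293.37265809  165.01773169] [ 559.92956336 -228.98629667  280.70745409] 1083
```

View pics/s1.png

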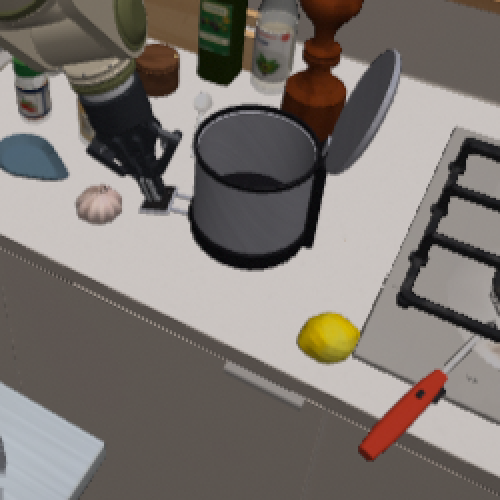

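The lid is up and leaning back, with its top at about z = 281. I'll press a touch more to be sure of the stop, then let go slowly upward.

Call:
move_arm(commands="1 0.2 0 0.07 0 0 0;1 0.2 0 0.07 0 0 0;1 0.2 0 0.07 0 0 0;1 0.2 0 0.07 0 0 0;1 -1 0 -0.35 0 0 0;1 -2.5 0 -0.9 0 0 0;1 -6 0 -2.2 0 0 0;1 -11 0 -4 0 0 0;1 -16 0 -5.8 0 0 0;0.3 -20 0 -7.3 0 0 0;0.3 -20 0 -7.3 0 0 0")

```text
time_s: 3.9
tool_pos: [448.7, -42.7, 236.9]
tool_rot: [[0.091, -0.974, -0.206], [-0.334, -0.225, 0.915], [-0.938, -0.014, -0.346]]
wrist_force: [-0.9, -0.2, -1.0]
grip_width: 0.333
```

Run:
```python
from h import *
im,d,K,T,i=cap("scene"); save("s2",im[150:400,200:450].repeat(2,0).repeat(2,1))
P=cloud(d,K,T); m=np.isfinite(P).all(-1)&(P[...,0]>400)&(P[...,0]<560)&(P[...,1]<-200)&(P[...,1]>-330)&(P[...,2]>165)
print(P[m].min(0),P[m].max(0),m.sum())
# go above jar, jaws along y of the world
R=rot([0,0,-1],[-0.1,1,0]); goal([423,269,200],R)
```

```text
[ 425.87067181 -293.67613811  165.11179054] [ 559.96097599 -229.14681808  280.44802881] 1087
shift cm [-7.43 -4.58 30.18] rv [ 0.124 -0.349  0.031]
```

Run:
```python
from h import *
R=rot([0,0,-1],[0.1,1,0]); goal([423,269,200],R)
```

```text
shift cm [-7.43 -4.58 30.18] rv [ 0.321 -0.346  0.066]
```

Call:
move_arm(commands="0 -7.4 -4.6 30.2 0.32 -0.346 0.066;0 -7.4 -4.6 30.2 0.32 -0.346 0.066;0 -7.4 -4.6 30.2 0.32 -0.346 0.066;0 -7.4 -4.6 30.2 0.32 -0.346 0.066;0 -7.4 -4.6 30.2 0.32 -0.346 0.066;0 -7.4 -4.6 30.2 0.32 -0.346 0.066;0 -7.4 -4.6 30.2 0.32 -0.346 0.066;0 -7.4 -4.6 30.2 0.32 -0.346 0.066;0 -7.4 -4.6 30.2 0.32 -0.346 0.066;0 -7.4 -4.6 30.2 0.32 -0.346 0.066")

```text
time_s: 4.95
tool_pos: [422.5, 267.4, 196.3]
tool_rot: [[-0.009, -0.995, 0.101], [0.001, 0.101, 0.995], [-1.0, 0.009, 0.0]]
wrist_force: [0.5, -0.3, -0.3]
grip_width: 1.0
```

Run:
```python
from h import *
o=robot.get_obs(); print(o["tool_pos"],np.round(o["tool_rot"],3).tolist(),o["grip_width"])
im,d,K,T,i=cap("wrist"); P=cloud(d,K,T); save("w2",im); np.save("w2.npy",P)
def circ(c,r,z0,z1):
    m=np.isfinite(P).all(-1)&(P[...,2]>z0)&(P[...,2]<z1)&(np.hypot(P[...,0]-c[0],P[...,1]-c[1])<r)
    q=P[m]; print(len(q),np.median(q,0).round(1), cv2.minEnclosingCircle(q[:,:2].astype(np.float32)),cv2.minAreaRect(q[:,:2].astype(np.float32)))
circ((423,269),40,77,90)
circ((432,145),85,10,25)
circ((432,145),85,4,25)
```

```text
[422.52963044 267.43361573 196.30316506] [[-0.009, -0.995, 0.101], [0.001, 0.101, 0.995], [-1.0, 0.009, 0.0]] 0.9995894675830252
2447 [423.2 272.1  81.8] ((424.3846130371094, 271.7438049316406), 22.548091888427734) ((424.4055480957031, 271.9076232910156), (44.12457275390625, 44.02347946166992), 60.73735046386719)
2420 [436.3 129.   14.2] ((454.5813903808594, 141.62794494628906), 73.36469268798828) ((448.1719055175781, 140.59671020507812), (116.73631286621094, 122.20881652832031), 5.150362968444824)
6405 [430.1 141.8   7. ] ((454.5813903808594, 141.62794494628906), 73.36469268798828) ((448.1719055175781, 140.59671020507812), (116.73631286621094, 122.20881652832031), 5.150362968444824)
```

View pics/w2.png

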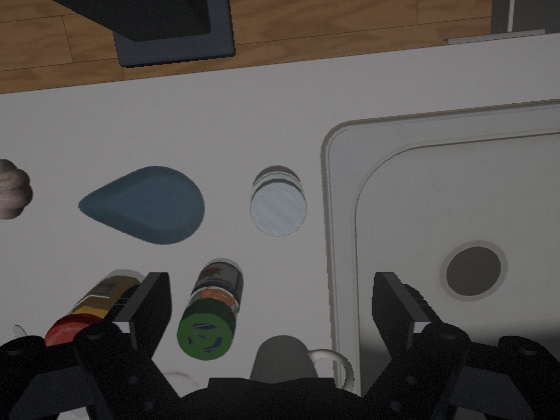

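The wrist picture shows the jar lid at (278,205), the spoon rest at (145,205) with its tip to the left, and the spice jar at (210,320).

Run:
```python
from h import *
R=rot([0,0,-1],[0.1,1,0]); goal([424.3,271.8,65],R)
P=np.load("w2.npy"); 
import colorsys
im=cv2.imread("pics/w2.png"); hsv=cv2.cvtColor(im,cv2.COLOR_BGR2HSV)
m=np.isfinite(P).all(-1)&(P[...,2]>1)&(P[...,2]<22)&(hsv[...,1]>60)&(hsv[...,0]>85)&(hsv[...,0]<125)&(np.hypot(P[...,0]-432,P[...,1]-145)<85)
q=P[m]; print(len(q),cv2.minAreaRect(q[:,:2].astype(np.float32)),cv2.fitEllipse(q[:,:2].astype(np.float32))[0])
g=lambda a,b:np.median(q[(abs(q[:,0]-a)<4)&(abs(q[:,1]-b)<4)][:,2]) if ((abs(q[:,0]-a)<4)&(abs(q[:,1]-b)<4)).any() else np.nan
print("y:",list(range(75,212,8)))
for x in range(388,480,8): print(x,[f"{g(x,y):.0f}" for y in range(75,212,8)])
```

```text
shift cm [13.13 -0.24  0.45] rv [-0.002  0.001 -0.009]
6480 ((432.6768798828125, 142.24090576171875), (79.76525115966797, 113.36449432373047), 19.71112632751465) (427.2073974609375, 142.86767578125)
y: [75, 83, 91, 99, 107, 115, 123, 131, 139, 147, 155, 163, 171, 179, 187, 195, 203, 211]
388 ['nan', 'nan', 'nan', 'nan', 'nan', 'nan', 'nan', 'nan', '16', '15', '15', '16', '16', 'nan', 'nan', 'nan', 'nan', 'nan']
396 ['nan', 'nan', 'nan', 'nan', 'nan', '17', '15', '14', '12', '10', '8', '9', '12', '15', '16', 'nan', 'nan', 'nan']
404 ['nan', 'nan', 'nan', '16', '14', '13', '9', '6', '5', '5', '5', '5', '5', '8', '14', '17', 'nan', 'nan']
412 ['nan', '16', '14', '10', '7', '5', '5', '4', '5', '5', '4', '4', '5', '5', '9', '15', 'nan', 'nan']
420 ['16', '14', '9', '6', '5', '4', '4', '4', '4', '4', '4', '5', '5', '5', '6', '13', 'nan', 'nan']
428 ['16', '15', '11', '6', '5', '5', '4', '4', '4', '4', '4', '4', '4', '5', '6', '12', '18', 'nan']
436 ['nan', '16', '15', '13', '8', '5', '4', '5', '4', '4', '4', '4', '4', '5', '5', '13', 'nan', 'nan']
444 ['nan', 'nan', 'nan', '16', '14', '10', '6', '4', '5', '4', '4', '5', '4', '5', '8', '14', 'nan', 'nan']
452 ['nan', 'nan', 'nan', 'nan', 'nan', '15', '13', '9', '6', '5', '5', '5', '5', '8', '13', '16', 'nan', 'nan']
460 ['nan', 'nan', 'nan', 'nan', 'nan', 'nan', '15', '14', '12', '9', '8', '8', '10', '14', '15', 'nan', 'nan', 'nan']
468 ['nan', 'nan', 'nan', 'nan', 'nan', 'nan', 'nan', 'nan', '15', '15', '15', '15', '15', 'nan', 'nan', 'nan', 'nan', 'nan']
476 ['nan', 'nan', 'nan', 'nan', 'nan', 'nan', 'nan', 'nan', 'nan', 'nan', 'nan', 'nan', 'nan', 'nan', 'nan', 'nan', 'nan', 'nan']
```

Call:
move_arm(commands="0 5 -0.2 0.4 0 0 -0.009;0 10 -0.2 0.4 0 0 -0.009;0 12 -0.2 0.4 0 0 -0.009;0 13.1 -0.2 0.4 0 0 -0.009;0 13.1 -0.2 0.4 0 0 -0.009;0.8 13.1 -0.2 0.4 0 0 -0.009;0.8 13.1 -0.2 0.4 0 0 -0.009;0.8 13.1 -0.2 0.4 0 0 -0.009;0.8 13.1 -0.2 0.4 0 0 -0.009;0.8 13.1 -0.2 0.4 0 0 -0.009;0.8 13.1 -0.2 0.4 0 0 -0.009;0.8 13.1 -0.2 0.4 0 0 -0.009")

```text
time_s: 6.2
tool_pos: [424.2, 272.7, 66.9]
tool_rot: [[0.003, -0.995, 0.099], [0.001, 0.099, 0.995], [-1.0, -0.003, 0.002]]
wrist_force: [-2.3, -2.2, 11.9]
grip_width: 0.496
```

Call:
move_arm(commands="0.8 -0.5 0 0 0 0 0;0.8 -1 0 0 0 0 0;0.8 -2 0 0 0 0 0;0.8 -4 0 0 0 0 0;0.8 -7 0 0 0 0 0;0.8 -7 0 0 0 0 0")

```text
time_s: 6.8
tool_pos: [425.2, 273.2, 139.1]
tool_rot: [[0.007, -0.995, 0.099], [0.003, 0.099, 0.995], [-1.0, -0.006, 0.004]]
wrist_force: [-0.1, -0.4, -1.3]
grip_width: 0.496
```

Run:
```python
from h import *
o=robot.get_obs(); print(o["tool_pos"],o["wrist_force"],o["grip_width"])
im,d,K,T,i=cap("wrist"); save("w3",im); P=cloud(d,K,T)
m=np.isfinite(P).all(-1)&(np.hypot(P[...,0]-424,P[...,1]-272)<40)&(P[...,2]<105)&(P[...,2]>25)
print(m.sum(),P[m].max(0),P[m].min(0))
R=rot([0,0,-1],[0.1,1,0]); goal([428,153,120],R)
```

```text
[425.15688848 273.16432354 139.06261062] [-0.06418396 -0.44626767 -1.32439595] 0.49607458996286485
3332 [441.30066488 295.91811351  80.31077805] [399.97737274 248.45997235  25.12410675]
shift cm [  1.69  -1.55 -11.89] rv [0.    0.002 0.004]
```

View pics/w3.png

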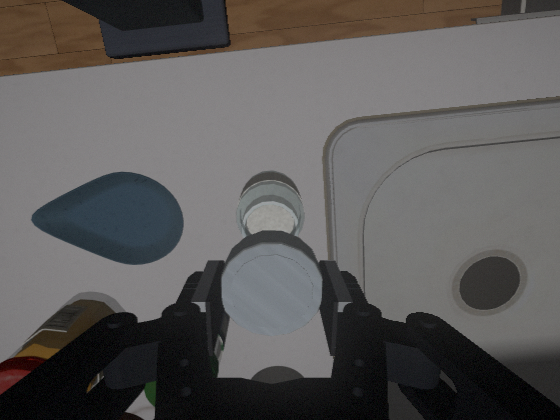

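The lid is held level between the pads at (272,283) and the bare jar still stands at (272,215). Next I'll get the lid's height in the hand and go above the rest.

Call:
move_arm(commands="0.8 1.7 -1.6 -11.9 0 0 0;0.8 1.7 -1.6 -11.9 0 0 0;0.8 1.7 -1.6 -11.9 0 0 0;0.8 1.7 -1.6 -11.9 0 0 0;0.8 1.7 -1.6 -11.9 0 0 0;0.8 1.7 -1.6 -11.9 0 0 0")

```text
time_s: 7.45
tool_pos: [427.6, 153.3, 118.0]
tool_rot: [[-0.0, -0.995, 0.099], [0.001, 0.099, 0.995], [-1.0, 0.0, 0.001]]
wrist_force: [0.6, -0.1, 0.2]
grip_width: 0.494
```

Run:
```python
from h import *
o=robot.get_obs(); print(o["tool_pos"],np.round(o["tool_rot"],3).tolist())
im,d,K,T,i=cap("wrist"); P=cloud(d,K,T); tp=o["tool_pos"]
q=P[210:330,225:320].reshape(-1,3); q=q[np.isfinite(q).all(1)]; q=q[abs(q[:,2]-tp[2]-12)<14]
A=np.c_[q[:,:2]-tp[:2],np.ones(len(q))]; med=np.median(q,0); top=q[abs(q[:,2]-med[2])<5]
A=np.c_[top[:,:2]-tp[:2],np.ones(len(top))]
print(len(top),med-tp,np.linalg.lstsq(A,top[:,2]-tp[2],rcond=None)[0],cv2.minEnclosingCircle(top[:,:2].astype(np.float32)))
R=rot([0,0,-1],[0.1,1,0]); goal([428,153,20],R);goal([428,153,8],R)
```

```text
[427.57754902 153.26648722 118.04766301] [[-0.0, -0.995, 0.099], [0.001, 0.099, 0.995], [-1.0, 0.0, 0.001]]
7494 [-4.35037054 -0.25303017 14.71658951] [ 2.10068649e-02 -7.72304420e-04  1.47343825e+01] ((427.60546875, 152.34719848632812), 22.525758743286133)
shift cm [ 9.81 -0.05 -0.04] rv [ 0.001  0.001 -0.   ]
shift cm [11.01 -0.05 -0.04] rv [ 0.001  0.001 -0.   ]
```

Call:
move_arm(commands="0.8 5 0 0 0 0 0;0.8 8.5 0 0 0 0 0;0.8 10 0 0 0 0 0;0.8 10.5 0 0 0 0 0;0.8 10.8 0 0 0 0 0;0.8 10.9 0 0 0 0 0;0.8 10.9 0 0 0 0 0")

```text
time_s: 8.2
tool_pos: [428.1, 152.8, 9.8]
tool_rot: [[0.002, -0.995, 0.099], [0.001, 0.099, 0.995], [-1.0, -0.001, 0.001]]
wrist_force: [-0.3, -0.3, 0.5]
grip_width: 0.494
```

Call:
move_arm(commands="0.8 0.1 0 0 0 0 0;0.8 0.1 0 0 0 0 0;0.8 0.2 0 0 0 0 0;0.8 0.2 0 0 0 0 0")

```text
time_s: 8.6
tool_pos: [427.8, 152.7, 7.6]
tool_rot: [[0.001, -0.995, 0.1], [0.001, 0.1, 0.995], [-1.0, -0.001, 0.001]]
wrist_force: [-2.4, -0.2, 7.3]
grip_width: 0.494
```

Contact at 7 N, so the lid is on the floor of the well. Releasing a little, then up.

Call:
move_arm(commands="0.38 0 0 0 0 0 0;0.38 0 0 0 0 0 0;0.38 0 0 0 0 0 0;0.38 -0.5 0 0 0 0 0;0.38 -2 0 0 0 0 0;0.38 -5 0 0 0 0 0;0.38 -9 0 0 0 0 0;0.38 -12 0 0 0 0 0;0.38 -12 0 0 0 0 0")

```text
time_s: 9.5
tool_pos: [429.3, 152.7, 130.8]
tool_rot: [[0.008, -0.995, 0.099], [0.001, 0.099, 0.995], [-1.0, -0.007, 0.002]]
wrist_force: [-0.0, -0.4, -0.9]
grip_width: 0.618
```

Run:
```python
from h import *
o=robot.get_obs(); print(o["tool_pos"],o["grip_width"])
im,d,K,T,i=cap("wrist"); save("w4",im); P=cloud(d,K,T)
m=np.isfinite(P).all(-1)&(np.hypot(P[...,0]-428,P[...,1]-153)<23)&(P[...,2]>17)&(P[...,2]<30); q=P[m]
print(len(q),np.median(q,0),np.linalg.lstsq(np.c_[q[:,:2]-[428,153],np.ones(len(q))],q[:,2],rcond=None)[0],cv2.minEnclosingCircle(q[:,:2].astype(np.float32)))
m=np.isfinite(P).all(-1)&(np.hypot(P[...,0]-424,P[...,1]-272)<35)&(P[...,2]>70)&(P[...,2]<90); q=P[m]
print(len(q),np.median(q,0),cv2.minEnclosingCircle(q[:,:2].astype(np.float32)))
R=rot([0,0,-1],[0.1,1,0]); goal([424.3,272,130],R)
```

```text
[429.31010447 152.74244894 130.78424862] 0.6183773105992153
2594 [426.70802462 152.48130258  22.51759538] [ 0.03182975 -0.03222382 22.47487607] ((427.87249755859375, 152.15625), 22.547348022460938)
1662 [424.23479594 272.72708799  77.21995108] ((424.3539733886719, 271.7498474121094), 18.858800888061523)
shift cm [-0.11  1.59 11.84] rv [-0.     0.001  0.004]
```

View pics/w4.png

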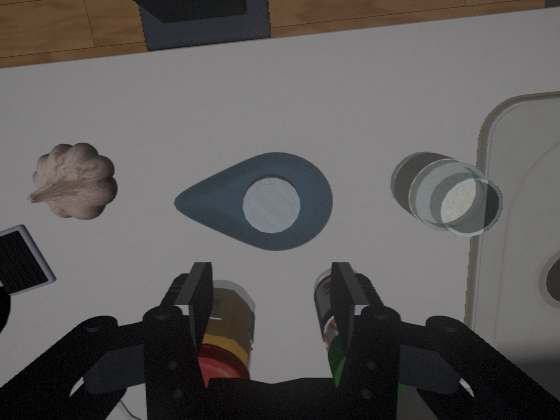

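The picture shows the lid lying flat, top up, in the well at (270,205), and the bare jar at (455,195). Going to grip the jar by its neck.

Call:
move_arm(commands="0 -0.1 1.6 11.8 0 0 0;0 -0.1 1.6 11.8 0 0 0;0 -0.1 1.6 11.8 0 0 0;0 -0.1 1.6 11.8 0 0 0;0 -0.1 1.6 11.8 0 0 0")

```text
time_s: 10.05
tool_pos: [422.9, 271.1, 127.2]
tool_rot: [[-0.002, -0.995, 0.099], [-0.0, 0.099, 0.995], [-1.0, 0.002, -0.001]]
wrist_force: [-0.0, 0.1, 0.4]
grip_width: 0.999
```

Run:
```python
from h import *
print(robot.get_obs()["tool_pos"])
R=rot([0,0,-1],[0.1,1,0]); goal([424.3,272,57],R)
```

```text
[422.91504986 271.0865051  127.18640958]
shift cm [ 7.02 -0.14  0.11] rv [ 0.001 -0.001 -0.002]
```

Call:
move_arm(commands="0 4 -0.1 0.1 0 0 0;0 6 -0.1 0.1 0 0 0;0 7 -0.1 0.1 0 0 0;0 7 -0.1 0.1 0 0 0;0.9 7 -0.1 0.1 0 0 0;0.9 7 -0.1 0.1 0 0 0;0.9 7 -0.1 0.1 0 0 0;0.9 7 -0.1 0.1 0 0 0;0.9 7 -0.1 0.1 0 0 0;0.9 7 -0.1 0.1 0 0 0;0.9 7 -0.1 0.1 0 0 0;0.9 7 -0.1 0.1 0 0 0")

```text
time_s: 11.25
tool_pos: [424.9, 272.6, 59.3]
tool_rot: [[0.002, -0.995, 0.099], [0.001, 0.099, 0.995], [-1.0, -0.002, 0.001]]
wrist_force: [-0.9, -1.3, 6.6]
grip_width: 0.41
```

Call:
move_arm(commands="0.9 -0.5 0 0 0 0 0;0.9 -2 0 0 0 0 0;0.9 -6 0 0 0 0 0;0.9 -11 0 0 0 0 0;0.9 -15 0 0 0 0 0;0.9 -18 0 0 0 0 0;0.9 -18 0 0 0 0 0")

```text
time_s: 11.95
tool_pos: [425.7, 272.8, 242.5]
tool_rot: [[0.008, -0.995, 0.099], [0.003, 0.099, 0.995], [-1.0, -0.007, 0.004]]
wrist_force: [0.6, 0.1, -2.1]
grip_width: 0.41
```

Run:
```python
from h import *
o=robot.get_obs(); print(o["tool_pos"],o["wrist_force"],o["grip_width"])
im,d,K,T,i=cap("scene"); save("s3",im[100:400,150:450].repeat(2,0).repeat(2,1)); P=cloud(d,K,T)
# bin rim fit from scene with lid open
m=np.isfinite(P).all(-1)&(abs(P[...,2]-140)<4)&(np.hypot(P[...,0]-474,P[...,1]+159)<85)&(np.hypot(P[...,0]-474,P[...,1]+159)>55); q=P[m]
print(len(q),cv2.minEnclosingCircle(q[:,:2].astype(np.float32)),cv2.fitEllipse(q[:,:2].astype(np.float32)))
R=rot([0,0,-1],[0.1,1,0]); c=BIN+F*8; print(c); goal([c[0],c[1],240],R)
```

```text
[425.68311884 272.847555   242.48304779] [ 0.60826369  0.10950002 -2.13569881] 0.40998301799628467
371 ((471.9279479980469, -163.35447692871094), 78.51104736328125) ((472.41094970703125, -158.25453186035156), (140.48558044433594, 142.2682342529297), 159.56346130371094)
[ 472.208 -151.2      0.   ]
shift cm [ -0.09  -8.92 -41.69] rv [0.    0.002 0.003]
```

View pics/s3.png

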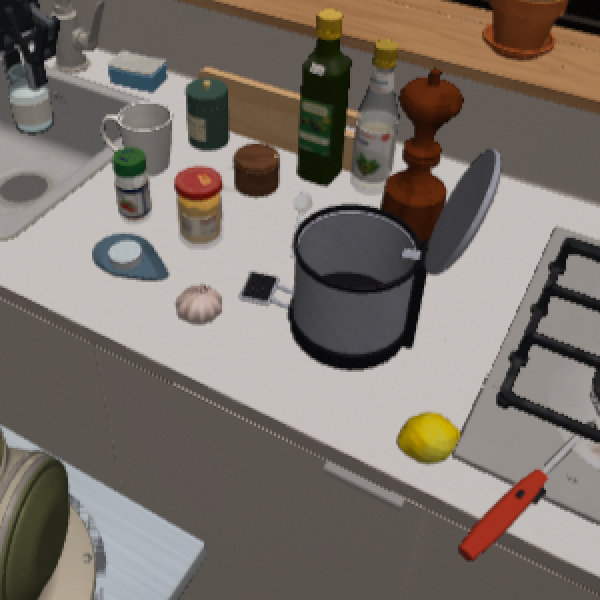

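The jar is held upright at (35,100), the bin stands open with its lid leaning back at (465,210), and everything else stands. Going over the mouth.

Call:
move_arm(commands="0.9 -0.1 -8.9 -41.7 0 0 0;0.9 -0.1 -8.9 -41.7 0 0 0;0.9 -0.1 -8.9 -41.7 0 0 0;0.9 -0.1 -8.9 -41.7 0 0 0;0.9 -0.1 -8.9 -41.7 0 0 0;0.9 -0.1 -8.9 -41.7 0 0 0;0.9 -0.1 -8.9 -41.7 0 0 0;0.9 -0.1 -8.9 -41.7 0 0 0;0.9 -0.1 -8.9 -41.7 0 0 0;0.9 -0.1 -8.9 -41.7 0 0 0;0.9 -0.1 -8.9 -41.7 0 0 0;0.9 -0.1 -8.9 -41.7 0 0 0")

```text
time_s: 13.2
tool_pos: [471.3, -150.2, 238.3]
tool_rot: [[-0.001, -0.995, 0.098], [0.002, 0.098, 0.995], [-1.0, 0.001, 0.002]]
wrist_force: [-0.7, 0.1, -1.9]
grip_width: 0.404
```

Run:
```python
from h import *
o=robot.get_obs(); print(o["tool_pos"],o["wrist_force"],o["grip_width"])
im,d,K,T,i=cap("scene"); save("s4",im[100:350,200:450].repeat(2,0).repeat(2,1))
R=rot([0,0,-1],[0.1,1,0]); goal([472,-151,93],R)
```

```text
[ 471.27620403 -150.22954257  238.25143111] [-0.73021874  0.06971295 -1.92282645] 0.40409274157882374
shift cm [14.55 -0.08 -0.1 ] rv [ 0.001  0.001 -0.001]
```

View pics/s4.png

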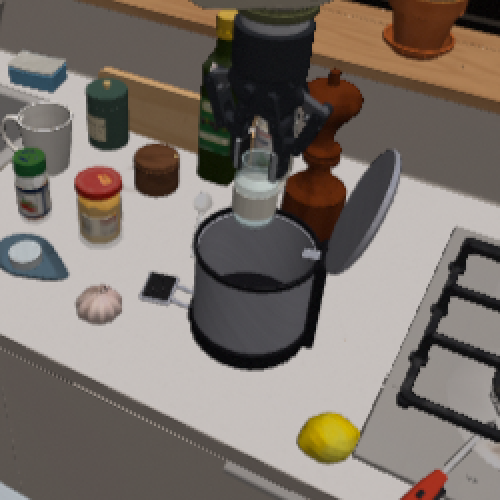

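The jar hangs over the mouth, at (257,190) in the picture, with ample room to the lid. Lowering it.

Call:
move_arm(commands="0.9 4 0 0 0 0 0;0.9 8 0 0 0 0 0;0.9 11 0 0 0 0 0;0.9 13 0 0 0 0 0;0.9 14 0 0 0 0 0;0.9 14.5 0 0 0 0 0;0.9 14.5 0 0 0 0 0;0.9 14.5 0 0 0 0 0")

```text
time_s: 14.05
tool_pos: [472.1, -151.4, 94.8]
tool_rot: [[0.002, -0.995, 0.099], [-0.0, 0.099, 0.995], [-1.0, -0.002, -0.0]]
wrist_force: [-0.3, -0.1, -2.0]
grip_width: 0.408
```

Call:
move_arm(commands="0.9 0.2 0 0 0 0 0;0.9 0.3 0 0 0 0 0;0.9 0.4 0 0 0 0 0;0.9 0.5 0 0 0 0 0;0.9 0.5 0 0 0 0 0;0.9 0.5 0 0 0 0 0")

```text
time_s: 14.65
tool_pos: [471.7, -151.4, 89.3]
tool_rot: [[0.0, -0.995, 0.099], [0.0, 0.099, 0.995], [-1.0, -0.0, 0.0]]
wrist_force: [-1.7, 0.6, 5.1]
grip_width: 0.406
```

Contact at z = 89, as expected. Releasing and rising.

Call:
move_arm(commands="0.4 0 0 0 0 0 0;0.4 0 0 0 0 0 0;0.4 0 0 0 0 0 0;0.4 0 0 0 0 0 0;0.4 -1 0 0 0 0 0;0.4 -3 0 0 0 0 0;0.4 -7 0 0 0 0 0;0.4 -12 0 0 0 0 0;0.4 -17 0 0 0 0 0;1 -22 0 0 0 0 0;1 -25 0 0 0 0 0;1 -25 0 0 0 0 0")

```text
time_s: 15.85
tool_pos: [472.3, -151.8, 343.9]
tool_rot: [[0.008, -0.995, 0.099], [-0.004, 0.099, 0.995], [-1.0, -0.008, -0.003]]
wrist_force: [-0.1, 0.7, -0.4]
grip_width: 0.099
```

Run:
```python
from h import *
o=robot.get_obs(); print(o["tool_pos"],o["wrist_force"],o["grip_width"])
im,d,K,T,i=cap("wrist"); save("w5",im); P=cloud(d,K,T)
m=np.isfinite(P).all(-1)&(np.hypot(P[...,0]-472,P[...,1]+151)<45)&(P[...,2]>95)&(P[...,2]<125);q=P[m]
print(len(q),np.median(q,0) if len(q) else 0,cv2.minEnclosingCircle(q[:,:2].astype(np.float32)) if len(q) else 0)
im,d,K,T,i=cap("top"); P=cloud(d,K,T)
m=np.isfinite(P).all(-1)&(P[...,0]>400)&(P[...,0]<580)&(P[...,1]<-215)&(P[...,1]>-310)&(P[...,2]>150)&(P[...,2]<300);q=P[m]
print(len(q),q.min(0),q.max(0),q[q[:,2].argmax()])
H=BIN-F*76; L=H-F*45; print("hinge",H,"lidtop",L)
R=rot([0,0,-1],[0.1,1,0]); a=L-F*45; print(a); goal([a[0],a[1],340],R); goal([a[0],a[1],262],R)
```

```text
[ 472.25159153 -151.81031689  343.93022478] [-0.06979248  0.66413205 -0.44575471] 0.09931774996773893
326 [ 474.00098701 -151.68742698  107.95834711] ((471.2433166503906, -152.01736450195312), 18.541542053222656)
255 [ 453.07087736 -265.20932168  150.00314179] [ 500.93434797 -236.34089463  224.40897691] [ 491.22862281 -264.95882819  224.40897691]
hinge [ 491.024 -233.1      0.   ] lidtop [ 501.104 -276.975    0.   ]
[ 511.184 -320.85     0.   ]
shift cm [ -0.08  -5.65 -16.47] rv [0.    0.    0.001]
shift cm [  7.72  -5.64 -16.47] rv [0.    0.    0.001]
```

View pics/w5.png

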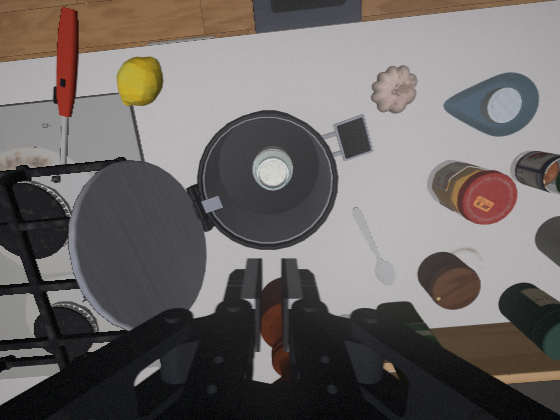

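The picture shows the jar standing upright in the bin at (272,170), with the lid leaning back at (140,240). Going behind the lid, fingers shut.

Call:
move_arm(commands="1 -0.1 -5.6 -16.5 0 0 0;1 -0.1 -5.6 -16.5 0 0 0;1 -0.1 -5.6 -16.5 0 0 0;1 -0.1 -5.6 -16.5 0 0 0;1 -0.1 -5.6 -16.5 0 0 0;1 4 -5.6 -16.5 0 0 0;1 7.7 -5.6 -16.5 0 0 0;1 8.2 -5.6 -16.5 0 0 0;1 8.2 -5.6 -16.5 0 0 0")

```text
time_s: 16.85
tool_pos: [510.8, -320.3, 256.6]
tool_rot: [[-0.001, -0.995, 0.099], [0.002, 0.099, 0.995], [-1.0, 0.002, 0.002]]
wrist_force: [-0.0, -0.4, 1.0]
grip_width: -0.001
```

Call:
move_arm(commands="1 0 0.6 1.9 0 0 0;1 0 1.1 3.3 0 0 0;1 0 1.5 4.3 0 0 0;1 0 1.8 5.3 0 0 0;1 0 2.1 6.3 0 0 0;1 0 2.5 7.4 0 0 0;1 0 2.9 8.5 0 0 0;1 0 3.2 9.5 0 0 0;1 0 3.5 10.4 0 0 0;1 0 3.8 11.4 0 0 0;1 0 4.2 12.3 0 0 0;1 0 4.2 12.3 0 0 0")

```text
time_s: 18.05
tool_pos: [481.1, -193.5, 257.1]
tool_rot: [[0.0, -0.995, 0.099], [0.001, 0.099, 0.995], [-1.0, -0.0, 0.001]]
wrist_force: [-0.5, -0.7, 0.4]
grip_width: 0.003
```

Call:
move_arm(commands="1 -3 0 0 0 0 0;1 -7 0 0 0 0 0;1 -10 0 0 0 0 0;1 -10 0 0 0 0 0;1 -10 0 0 0 0 0;1 -10 0 0 0 0 0;1 -10 0 0 0 0 0;1 -10 0 0 0 0 0")

```text
time_s: 18.85
tool_pos: [481.3, -194.7, 356.1]
tool_rot: [[-0.001, -0.995, 0.1], [0.002, 0.1, 0.995], [-1.0, 0.001, 0.001]]
wrist_force: [-0.9, 0.3, -0.4]
grip_width: 0.001
```

Run:
```python
from h import *
o=robot.get_obs(); print(o["time_s"],o["tool_pos"],o["wrist_force"])
im,d,K,T,i=cap("scene"); save("s5",im[100:400,150:450].repeat(2,0).repeat(2,1)); P=cloud(d,K,T)
m=np.isfinite(P).all(-1)&(np.hypot(P[...,0]-474,P[...,1]+159)<65)&(P[...,2]>20)&(P[...,2]<300);q=P[m]
print(len(q),np.percentile(q[:,2],[0,10,50,90,100]))
```

```text
18.85 [ 481.29984014 -194.67891676  356.12487023] [-0.89042711  0.33714554 -0.44058926]
1690 [146.27031421 150.50379657 152.21795143 154.03048099 156.02807803]
```

View pics/s5.png

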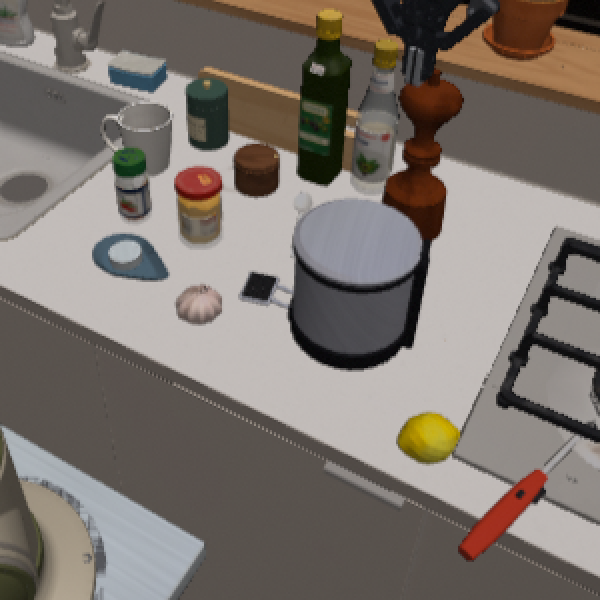

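The bin is shut, with its lid top at z ≈ 152 as at the start. The jar lid is in the rest at (125,252) and all bystanders are in place. Handing in.

```bash
python3 -c "
from rig import robot; print(robot.close_job())"
```

```text
the job is handed in; nothing more can be done
None
```

The job is done and handed in at about 19 s, with the robot clear of everything.

- **Bin opened:** I pressed the pedal to its stop. The lid stayed up by itself after I let go, its top at z ≈ 280.
- **Jar lid:** I lifted it off and laid it in the spoon rest's well. The close-up showed it flat and top up, with a fitted tilt of 2–3°, which is about the depth noise.
- **Jar:** I gripped it by the neck and lowered it until it touched the bin floor, then released it. The wrist camera showed it upright, its rim at z ≈ 108, which matches the 30 mm floor plus the jar's 78 mm.
- **Bin shut:** I pushed the lid forward from behind. The last view puts its top at z ≈ 152, the same as at the start.

In the last picture the bystanders stand where they were, judged by eye. No check failed or disagreed; the highest force reported at the end of any move was about 12 N.

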